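Pass a boxed part between two brake drums on a car-parts stall

ROBOT

A 7-joint arm with a two-finger parallel gripper is mounted at the origin on the work surface. World frame = base frame: x ahead of the robot, y to its left, z up, the work surface at z = 0. Lengths are in m, angles in rad, forces in N, time in s.
With the tool pointing down it reaches from about 0.35 to 0.9 m from the base axis. Payload 8.1 kg.
Tool frame: the origin (TCP) lies on the centre line of the jaws, within the pads' length; the fingertips stand 14 mm ahead of it and the grasp point (between the pads) lies 5 mm behind it (arm.tip_reach is the distance from the TCP to the fingertips, in m); z points along the fingers, y is the direction in which the jaws open and shut (so a half turn about z gives the same grasp; the last joint's range is limited). The gripper opens to 92 mm and grips with 3 to 60 N. Pads are 19 mm wide; open, the fingers measure 130 mm over their backs; the gripper's body (75 mm by 190 mm) begins 47 mm behind the grasp point.
Start: joints at [1.133, 0.434, 0.025, 1.573, -0.012, 1.134, -0.075], TCP at [0.205, -0.59, 0.241] pointing down, gripper open.
Joint ranges: [-2.62, 2.62], [-0.44, 2.09], [-1.27, 1.32], [0.08, 2.57], [-1.32, 4.46], [0.12, 2], [-2.74, 2.74]. Speed limits (rad/s): [2.22, 2.22, 3.01, 3.01, 3.14, 3.14, 3.14].

INTERFACE

Orientations are given as a rotation vector (axis times angle).
In Python, from cell import sensors, vision, arm, nets gives the robot as it stands.
- The arm moves only by the shell command python3 -m handwheel 'ROWS' [FORCE]. ROWS is JSON, a list of rows, each an object of numbers: "tx", "ty", "tz": the shift along the tool's x, y, z in cm; "wx", "wy", "wz": the turn, a rotation vector about the tool's x, y, z in degrees; "claw": the opening, from 0 (shut) to 1 (fully open). A call has 1 to 12 rows; each row is the pose to reach, as a shift and turn from the pose commanded when the call began, along the tool's axes at that moment; what a row does not reach only later rows make up. A row lasts 1/12 s, in which the tool goes at most 41.7 mm and 7.16 degrees, less where a joint would pass 70% of its speed; a pose out of reach is approached as far as the arm can. A call with a gripper value outside its range is refused whole. The fingers move at their own pace and stop on an object; FORCE is the grip in N (left out, the last holds). Time passes only in rows, so rows that repeat a pose let the fingers close. It gives the time, the measured TCP pose, the force and the opening at its end, in the units of the state.
- sensors.observe(): the state, without advancing time (a new reading comes with each control period).
- vision.get_image(name): name is "scene" or "side" or "wrist"; returns (picture, depth): 400x640x3 uint8, blue, green, red; 400x640 float32, m along the optical axis (not along the pixel's ray), 0 where there is no reading.
- vision.camera_model(name): a dict with "K" (3x3 intrinsics, pixels), "k1" (the pictures are not rectified: a ray, as slopes to the right and down, at radius r is drawn at 1 + k1 r^2 times it, then the intrinsics apply), "xyz" and "attitude" of the camera in the world; the wrist camera has in their place "hand_eye" (4x4, takes a point from camera to tool coordinates, whose origin is the TCP and whose axes are the flange's). Camera axes: x right, y down, z forward; pixel columns grow to the right and rows downward; lengths in m; the calibration is good to about 2 mm. A picture is of the moment at which its call begins: read the wrist's pose just before it. camera_model takes no time and is no camera call.
- arm.sign_off(): hands the job in, once; it reports no verdict.
Trained networks look in the newest picture that a camera, given by its name, has taken for a name from the list of things; names that differ only in an ending like _2 or _b are one class to them, and where a whole thing is asked for, a point or a joint stands for the part that bears it (a point fixed in the world has none). Each returns a list of dicts, best first, with "score" (0 to 1); they miss things now and then, are a little off and sometimes report something else, mostly with a low value. They report only what shows in the picture. A call takes as long as a camera call. They do not tell look-alikes from the thing itself.
- nets.cut_out(label, camera): "region" (400x640 bool, what is visible of it) and "uv" ([column, row] in pixels, amid what is visible of it).
The state is a dict: "clock": time; "joints": joint angles; "dq": joint speeds; "joint_efforts": joint torques, N m; "position": TCP position; "ee_rot": TCP orientation; "force": force on the tool from outside, world axes, zero at the start; "ft_torque": the same for the moment, N m; "width": opening from 0.0 (shut) to 1.0 (fully open).
Only numpy, scipy, OpenCV 4.12 (cv2) and the standard library are available. Lean on these libraries where they do the work, as an engineer would, in place of code of your own. Each camera call takes 0.05 s, during which the arm holds its last target.

TASK

A customer has bought the small boxed part. With your fingertips, push the oblong card carton that lies in front of the two brake drums through the narrow gap between them, and on until it lies flat and wholly on the thin black mat behind the drums. Slide it all the way: do not lift, carry or tip it, and leave the rest of the stock where it is.

Things in the scene. Friction and masses are not known exactly. Their poses are not given: they have to be found in the camera images.
- carton: The carton to push: closed card box, 84 long (its x) x 64 wide (its y) x 36 mm high, 0.25 to 0.5 kg, lying loose on the table on the robot's side of the drums, paper tape along its length. Origin at the centre of its underside; z up. It starts up to 0.35 rad askew to the gap and up to 30 mm to one side of its midline; it fits through end first, x along the gap.
- carton_fl (a point): Corner point of the carton, 18 mm above its underside: +42 mm along its x, +32 mm along its y.
- carton_fr (a point): Corner point of the carton: +42 mm x, -32 mm y.
- carton_rl (a point): Corner point of the carton: -42 mm x, +32 mm y.
- carton_rr (a point): Corner point of the carton: -42 mm x, -32 mm y.
- drums: Two round dark cast brake drums lying side by side, fixed. Each is 160 mm across and 42 mm high, with a hub 72 mm across up to 48.5 mm. Origin on the table midway between them; drum centres at y = +115 and -115 mm, so the gap is 70 mm at its narrowest (the carton is 64 wide). Its x axis points along the gap, away from the robot; the carton starts at x = -145 to -125 mm in this frame.
- mat: Thin black rubber mat lying flat behind the gap, look only (it is flush with the table and does not hinder sliding), 120 mm along its x (the gap's direction) x 130 mm along its y. Origin at its centre on the table, 93 to 100 mm beyond the drums' origin.
- bearing: Bystander: steel bearing ring 56 mm across, 16 mm high, lying behind the drums on the left of the mat. Origin: centre of underside.
- piston: Bystander: aluminium piston 64 mm across, 48 mm high, standing behind the drums on the right of the mat. Origin: centre of underside.
- wrench: Bystander: steel wrench 170 mm long lying on the robot's side, right of the carton. Origin: under its middle.
- plug_socket: Bystander: steel plug socket 26 mm across, 60 mm high, standing on the robot's side, left of the carton. Origin: centre of underside.
- filter: Bystander: oil filter can 76 mm across, 95 mm high, standing well to the left. Origin: centre of underside.
- additive: Bystander: bottle 60 mm across, 170 mm high, standing well to the right. Origin: centre of underside.
- mug: Bystander: white mug 80 mm across, 90 mm high, standing far left. Origin: centre of underside.
Things that resemble listed ones, but are neither listed nor needed, are in the scene too. Leave any blue or yellow look-alike of the carton alone.

How it is judged:
By the outcome, as a careful person would: the job done as asked, in the order asked, and still so for the second after the job is handed in, with the robot touching nothing.
It also fails if it takes over 72 s, if anything falls off the work surface, if the arm or the gripper's body presses on something with over 40 N, if the wrist force passes 120 N, or if a joint passes its speed limit or range.

## Working session

There is one attempt and no reset: what is moved stays moved. The work goes in short steps, Python scripts to look and compute and a shell command to move; the robot and the scene stay as the last step left them, time stands still between calls to the robot, and variables do not carry over. Pictures are saved under pics/ and viewed, and the job is handed in when it is done.

```bash
ls; mkdir -p pics; cat > h.py <<'E'
import numpy as np, cv2
from scipy.spatial.transform import Rotation as R
from cell import sensors, vision, arm, nets
def cam(name,st=None):
    m=vision.camera_model(name);K=np.array(m["K"]);k1=m["k1"]
    if "hand_eye" in m:
        st=st or sensors.observe()
        T=np.eye(4);T[:3,:3]=R.from_rotvec(st["ee_rot"]).as_matrix();T[:3,3]=st["position"]
        T=T@np.array(m["hand_eye"])
    else:
        T=np.eye(4);a=np.array(m["attitude"])
        T[:3,:3]=a if a.shape==(3,3) else R.from_rotvec(a).as_matrix();T[:3,3]=m["xyz"]
    return K,k1,T
def rays(K,k1,uv):
    uv=np.asarray(uv,float).reshape(-1,2)
    d=np.stack([(uv[:,0]-K[0,2])/K[0,0],(uv[:,1]-K[1,2])/K[1,1]],1)
    s=d.copy()
    for _ in range(20): s=d/(1+k1*(s**2).sum(1,keepdims=True))
    return np.c_[s,np.ones(len(s))]
def onplane(K,k1,T,uv,z):
    r=rays(K,k1,uv)@T[:3,:3].T; t=(z-T[2,3])/r[:,2]
    return T[:3,3]+r*t[:,None]
def cloud(K,k1,T,depth):
    v,u=np.mgrid[0:depth.shape[0],0:depth.shape[1]]
    r=rays(K,k1,np.c_[u.ravel(),v.ravel()])*depth.reshape(-1,1)
    return (r@T[:3,:3].T+T[:3,3]).reshape(*depth.shape,3)
def proj(K,k1,T,p):
    c=(np.asarray(p).reshape(-1,3)-T[:3,3])@T[:3,:3]; s=c[:,:2]/c[:,2:]
    s=s*(1+k1*(s**2).sum(1,keepdims=True))
    return np.c_[s[:,0]*K[0,0]+K[0,2],s[:,1]*K[1,1]+K[1,2]]
E
python3 - <<'E'
from h import *
print(vision.camera_model("scene"),vision.camera_model("side"),vision.camera_model("wrist"))
print(sensors.observe(), arm.tip_reach)
for n in("scene","side","wrist"):
    im,d=vision.get_image(n); cv2.imwrite(f"pics/{n}0.png",im); np.save(f"pics/{n}0.npy",d)
E
```

```text
pics
{'K': array([[417.02749365,   0.        , 316.76520218],
       [  0.        , 417.02749365, 199.1645654 ],
       [  0.        ,   0.        ,   1.        ]]), 'k1': -0.03941210845645663, 'xyz': array([ 1.30685115, -0.23471831,  0.8134905 ]), 'attitude': array([-1.91067742, -1.46134926,  0.6282418 ])} {'K': array([[473.45945615,   0.        , 320.4722206 ],
       [  0.        , 473.45945615, 194.41234425],
       [  0.        ,   0.        ,   1.        ]]), 'k1': -0.08482036085416927, 'xyz': array([0.26339782, 1.02474342, 0.69519594]), 'attitude': array([-0.29531735,  2.6114955 , -1.49281355])} {'K': array([[323.67315543,   0.        , 320.62629731],
       [  0.        , 323.67315543, 200.00918851],
       [  0.        ,   0.        ,   1.        ]]), 'k1': -0.062118728495993814, 'hand_eye': array([[-4.72489129e-04, -9.56336484e-01, -2.92267524e-01,
         7.93570881e-02],
       [ 9.99998155e-01,  9.23223818e-05, -1.91871992e-03,
         6.10612848e-04],
       [ 1.86192470e-03, -2.92267891e-01,  9.56334676e-01,
        -1.43394276e-01],
       [ 0.00000000e+00,  0.00000000e+00,  0.00000000e+00,
         1.00000000e+00]])}
{'clock': 0.0, 'joints': array([ 1.13338794,  0.43522878,  0.02494751,  1.574157  , -0.01163635,
        1.13399051, -0.07510126]), 'dq': array([3.63704707e-05, 2.97345615e-04, 8.27692201e-06, 1.17898210e-03,
       1.48083334e-04, 9.43925383e-04, 1.54695423e-04]), 'joint_efforts': array([-4.69493643e-04, -6.67861319e+01,  9.84351262e-01, -3.14460719e+01,
       -6.07128488e-02,  4.28659958e-02,  9.25015524e-05]), 'position': array([ 0.20516604, -0.58981304,  0.23991789]), 'ee_rot': array([-3.09611893e+00, -5.23097952e-01,  5.89936039e-04]), 'force': array([-0.07459157,  0.03918191, -0.05975031]), 'ft_torque': array([-0.04647828, -0.0183983 ,  0.03895086]), 'width': 1.000411985483102} 0.014
```

View pics/scene0.png

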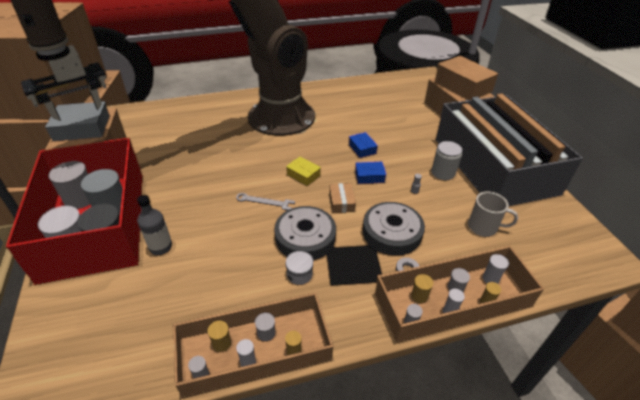

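View pics/side0.png

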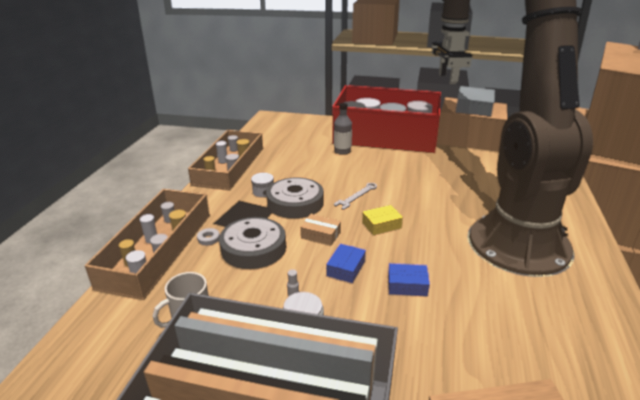

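```bash
python3 - <<'E'
from h import *
im=cv2.imread("pics/scene0.png");d=np.load("pics/scene0.npy")
K,k1,T=cam("scene");P=cloud(K,k1,T,d);print("cam",T[:3,2])
pc=P[(d>0)&(P[...,0]<1.2)&(P[...,0]>0)]
print(np.percentile(pc[:,2],[1,5,25,50,75,95,99]))
# top-down orthographic colour maps
def ortho(n,rng=(0.1,1.0,-0.6,0.6)):
    im=cv2.imread(f"pics/{n}0.png");K,k1,T=cam(n)
    xs=np.arange(rng[1],rng[0],-.002);ys=np.arange(rng[3],rng[2],-.002)
    X,Y=np.meshgrid(xs,ys,indexing="ij")
    uv=proj(K,k1,T,np.stack([X,Y,0*X],-1)).astype(np.float32).reshape(*X.shape,2)
    return cv2.remap(im,uv[...,0],uv[...,1],cv2.INTER_LINEAR)
for n in("scene","side"): cv2.imwrite(f"pics/ortho_{n}.png",ortho(n))
for n in ("scene","side"):
    for l in ("carton","mat","drums"):
        vision.get_image(n) if l=="carton" else None
        for r in nets.cut_out(l,n)[:3]: print(n,l,r["score"],r["uv"],r["region"].sum(), np.nanmean(0) if 0 else "")
E
```

```text
cam [-0.70643729  0.20214062 -0.67829605]
[-0.75395639 -0.7477106  -0.00103723  0.00183743  0.05749258  0.23059956
  0.42628103]
scene carton 0.95 [342.9, 199.0] 700 
scene carton 0.9 [304.7, 171.3] 683 
scene carton 0.77 [364.5, 143.9] 554 
scene mat 0.85 [354.9, 264.4] 1809 
scene drums 0.83 [368.4, 231.3] 5494 
side carton 0.9 [408.0, 279.7] 1237 
side carton 0.71 [347.5, 263.1] 1151 
side carton 0.64 [321.3, 231.0] 892 
side mat 0.74 [209.1, 237.2] 313 
side mat 0.69 [243.2, 209.5] 788 
side drums 0.7 [270.5, 230.4] 4700 
side drums 0.64 [319.2, 228.8] 952 
side drums 0.34 [355.9, 196.6] 264
```

The scene picture shows the tan carton with a paper stripe at (343,199). The drums are at (305,232) and (393,227), with the mat at (355,264). Blue and yellow look-alikes lie behind and left of the carton.

```bash
cat >> h.py <<'E'
from scipy.optimize import least_squares
def seg(P,mask,z0,z1):
    q=P[mask]; return q[(q[:,2]>z0)&(q[:,2]<z1)]
def cartonfit(P,ok,c,rad=.06):
    m=ok&(np.hypot(P[...,0]-c[0],P[...,1]-c[1])<rad)&(P[...,2]>.028)&(P[...,2]<.044)
    r=cv2.minAreaRect(P[m][:,:2].astype(np.float32)); return m.sum(),r
E
python3 - <<'E'
from h import *
for n in("scene","side"):
    d=np.load(f"pics/{n}0.npy");K,k1,T=cam(n);P=cloud(K,k1,T,d)
    c=nets and None
    vision.get_image(n)
    for r in nets.cut_out("carton",n):
        q=P[r["region"]&(d>0)];q=q[np.isfinite(q).all(1)]
        t=q[q[:,2]>np.percentile(q[:,2],60)]
        print(n,"carton",r["score"],np.round(np.median(q,0),3),np.percentile(q[:,2],[5,50,95]).round(3),cv2.minAreaRect(t[:,:2].astype(np.float32)))
    for l in ("mat","drums","bearing","piston","wrench","plug_socket"):
      for r in nets.cut_out(l,n)[:2]:
        q=P[r["region"]&(d>0)]
        print(n,l,r["score"],r["uv"],np.round(np.median(q,0),3),np.percentile(q[:,2],[5,50,95]).round(3),[tuple(np.round(x,3)) if np.ndim(x) else round(x,1) for x in cv2.minAreaRect(q[:,:2].astype(np.float32))])
E
```

```text
scene carton 0.75 [0.424 0.184 0.034] [0.005 0.034 0.038] ((0.40687626600265503, 0.1871625781059265), (0.08172719180583954, 0.0655742883682251), 80.25052642822266)
scene carton 0.73 [0.28  0.21  0.034] [0.005 0.034 0.038] ((0.26508045196533203, 0.21500788629055023), (0.08584203571081161, 0.0639057606458664), 9.204617500305176)
scene carton 0.68 [ 0.362 -0.008  0.034] [0.001 0.034 0.038] ((0.3485059142112732, -0.0060446783900260925), (0.08649960160255432, 0.06711281090974808), 36.15529251098633)
scene carton 0.56 [0.509 0.067 0.035] [0.007 0.035 0.038] ((0.49363982677459717, 0.07056526839733124), (0.0634806826710701, 0.08560515195131302), 79.73242950439453)
scene mat 0.75 [352.8, 268.2] [0.714 0.029 0.001] [-0.002  0.001  0.003] [(np.float64(0.709), np.float64(0.031)), (np.float64(0.13), np.float64(0.121)), 79.8]
scene drums 0.85 [367.3, 232.6] [0.637 0.087 0.044] [0.013 0.044 0.049] [(np.float64(0.617), np.float64(0.055)), (np.float64(0.397), np.float64(0.176)), 81.9]
scene drums 0.74 [406.1, 264.1] [0.75  0.155 0.016] [0.005 0.016 0.018] [(np.float64(0.751), np.float64(0.15)), (np.f
[... 2086 characters left out ...]
4(0.056)), (np.float64(0.39), np.float64(0.164)), 78.5]
side bearing 0.6 [210.0, 235.6] [0.76  0.164 0.014] [0.003 0.014 0.017] [(np.float64(0.76), np.float64(0.156)), (np.float64(0.051), np.float64(0.054)), 31.7]
side piston 0.59 [260.4, 185.5] [ 0.702 -0.08   0.044] [0.008 0.044 0.05 ] [(np.float64(0.703), np.float64(-0.101)), (np.float64(0.065), np.float64(0.063)), 78.5]
side wrench 0.61 [351.2, 197.1] [ 0.438 -0.121  0.007] [0.002 0.007 0.01 ] [(np.float64(0.438), np.float64(-0.14)), (np.float64(0.172), np.float64(0.048)), 64.7]
side plug_socket 0.78 [291.5, 283.7] [0.496 0.304 0.037] [0.014 0.037 0.06 ] [(np.float64(0.497), np.float64(0.3)), (np.float64(0.023), np.float64(0.022)), 71.0]
```

View pics/ortho_scene.png

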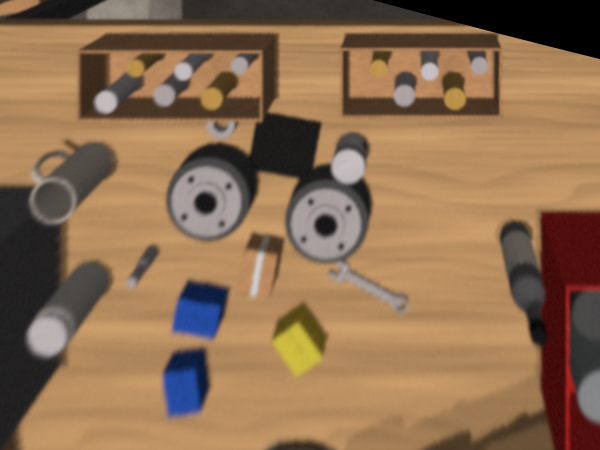

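```bash
cat >> h.py <<'E'
def circ(q,c0,r=.08,z=None):
    f=lambda c: np.hypot(q[:,0]-c[0],q[:,1]-c[1])-r
    return least_squares(f,c0,loss="soft_l1",f_scale=.002).x
def fitall(P,d,cc=(0.491,0.073),ang0=-11,verbose=True):
    """drums by template: top annulus r 36..80 at z 42 ; carton by minAreaRect of top"""
    ok=(d>0)&np.isfinite(P).all(-1); out={}
    m=ok&(np.abs(P[...,2]-.042)<.0035); q=P[m][:,:2]
    q=q[(q[:,0]>.48)&(q[:,0]<.75)&(np.abs(q[:,1]-.055)<.24)]
    def cost(p):
        e=np.array([-np.sin(p[2]),np.cos(p[2])]);s=0
        for sg in(1,-1):
            r=np.hypot(*(q-(p[:2]+sg*.115*e)).T); s-=((r<.080)&(r>.036)).sum()
        return s
    best=min(((cost((x,y,a)),x,y,a) for x in np.arange(.59,.64,.004) for y in np.arange(.03,.08,.004) for a in np.radians(np.arange(-22,2,2))))
    x,y,a=best[1:]
    # refine: points near outer hull radius -> use hull of each drum
    from scipy.optimize import minimize
    def c2(p):
        e=np.array([-np.sin(p[2]),np.cos(p[2])]);s=0
        r=np.min([np.hypot(*(q-(p[:2]+sg*.115*e)).T) for sg in(1,-1)],0)
        r=r[r<.1]
        return np.sum(np.clip(r-.0795,0,.008))*1+np.sum(np.clip(.036-r,0,.008))
    r=minimize(c2,(x,y,a),method="Nelder-Mead",options=dict(initial_simplex=[(x,y,a),(x+.004,y,a),(x,y+.004,a),(x,y,a+.04)],xatol=1e-5,fatol=1e-5)).x
    out["drums"]=r
    m=ok&(np.hypot(P[...,0]-cc[0],P[...,1]-cc[1])<.068)&(np.abs(P[...,2]-.036)<.005)
    # drop drum points
    e=np.array([-np.sin(r[2]),np.cos(r[2])])
    for sg in(1,-1):
        c=r[:2]+sg*.115*e; m&=np.hypot(P[...,0]-c[0],P[...,1]-c[1])>.082
    (c,s,an)=cv2.minAreaRect(P[m][:,:2].astype(np.float32))
    if s[0]<s[1]: an+=90
    an=(an-np.degrees(r[2])+90)%180-90
    u=np.array([np.cos(r[2]),np.sin(r[2])]);dd=np.array(c)-r[:2]
    out["carton"]=(np.array(c),s,an); out["rel"]=(dd@u*1e3,dd@e*1e3,an)
    if verbose: print("drums",r[:2].round(4),np.degrees(r[2]).round(2),"carton",np.round(c,4),np.round(s,4),"rel mm/deg",np.round(out["rel"],1),m.sum())
    return out
def totool(st,xyz,yaw):
    Rm=R.from_rotvec(st["ee_rot"]);t=Rm.inv().apply(np.array(xyz)-st["position"])*100
    Rt=R.from_euler("z",yaw,degrees=True)*R.from_rotvec([np.pi,0,0])
    w=(Rm.inv()*Rt).as_rotvec(degrees=True)
    print("tool shift cm",t.round(2),"turn deg",w.round(1))
E
python3 - <<'E'
from h import *
for n in("scene","side"):
    d=np.load(f"pics/{n}0.npy");K,k1,T=cam(n);P=cloud(K,k1,T,d);fitall(P,d)
totool(sensors.observe(),[.48,.06,.33],-12)
E
```

```text
drums [0.6172 0.0505] -10.6 carton [0.4923 0.0714] [0.0647 0.0886] rel mm/deg [-126.7   -2.4    0.3] 490
drums [0.6148 0.0531] -10.79 carton [0.4896 0.0738] [0.0681 0.085 ] rel mm/deg [-126.8   -3.1   -0.2] 548
tool shift cm [ 47.3  -52.4   -8.93] turn deg [ 0.   0.  31.2]
```

```bash
python3 -m handwheel '[{"tz":-6,"wz":5,"claw":0.15},{"tx":4.7,"ty":-5.2,"tz":-8.9,"wz":8},{"tx":9.4,"ty":-10.4,"tz":-8.9,"wz":11},{"tx":14,"ty":-15.6,"tz":-8.9,"wz":14},{"tx":18.8,"ty":-20.9,"tz":-8.9,"wz":17},{"tx":23.6,"ty":-26.1,"tz":-8.9,"wz":20},{"tx":28.3,"ty":-31.4,"tz":-8.9,"wz":23},{"tx":33,"ty":-36.6,"tz":-8.9,"wz":26},{"tx":37.8,"ty":-41.9,"tz":-8.9,"wz":29},{"tx":42.5,"ty":-47.1,"tz":-8.9,"wz":31},{"tx":47.3,"ty":-52.4,"tz":-8.9,"wz":31.2},{"tx":47.3,"ty":-52.4,"tz":-8.9,"wz":31.2}]' 10; python3 - <<'E'
from h import *
st=sensors.observe();print(st["joints"],st["width"]); totool(st,[.48,.06,.33],-12)
E
```

```text
[ 1.13340527  0.4345215   0.0250016   1.57320061 -0.01158716  1.13400707
 -0.07513726] 1.0035909278836055
tool shift cm [ 47.3  -52.4   -8.93] turn deg [ 0.   0.  31.2]invalid input
```

```bash
python3 -m handwheel '[{"tx":0,"ty":0,"tz":-4,"wx":0,"wy":0,"wz":0,"claw":0.15}]'
```

```text
clock: 1.43
position: [0.204, -0.5868, 0.2738]
ee_rot: [-3.085, -0.522, 0.005]
force: [0.2, -1.2, -1.0]
width: 0.964
```

```bash
python3 -m handwheel '[{"tz":-1,"wz":2,"claw":0.15},{"tz":-2,"wz":5,"claw":0.15}]'
```

```text
invalid input
```

```bash
python3 -m handwheel '[{"tx":4.7,"ty":-5.2,"tz":-4.9,"wx":0,"wy":0,"wz":4,"claw":0.15},{"tx":9.4,"ty":-10.4,"tz":-4.9,"wx":0,"wy":0,"wz":8,"claw":0.15},{"tx":14,"ty":-15.6,"tz":-4.9,"wx":0,"wy":0,"wz":12,"claw":0.15},{"tx":18.8,"ty":-20.9,"tz":-4.9,"wx":0,"wy":0,"wz":16,"claw":0.15},{"tx":23.6,"ty":-26.1,"tz":-4.9,"wx":0,"wy":0,"wz":20,"claw":0.15},{"tx":28.3,"ty":-31.4,"tz":-4.9,"wx":0,"wy":0,"wz":23,"claw":0.15},{"tx":33,"ty":-36.6,"tz":-4.9,"wx":0,"wy":0,"wz":26,"claw":0.15},{"tx":37.8,"ty":-41.9,"tz":-4.9,"wx":0,"wy":0,"wz":29,"claw":0.15},{"tx":42.5,"ty":-47.1,"tz":-4.9,"wx":0,"wy":0,"wz":31.2,"claw":0.15},{"tx":47.3,"ty":-52.4,"tz":-4.9,"wx":0,"wy":0,"wz":31.2,"claw":0.15},{"tx":47.3,"ty":-52.4,"tz":-4.9,"wx":0,"wy":0,"wz":31.2,"claw":0.15},{"tx":47.3,"ty":-52.4,"tz":-4.9,"wx":0,"wy":0,"wz":31.2,"claw":0.15}]' 10; python3 - <<'E'
from h import *
st=sensors.observe();print(st["joints"],st["width"]); totool(st,[.48,.06,.33],-12)
E
```

```text
clock: 2.43
position: [0.3965, -0.136, 0.3281]
ee_rot: [3.124, -0.329, 0.002]
force: [1.0, -0.6, -0.9]
width: 0.156
[ 0.47193666  0.04168802 -0.27762292  1.87528606  0.01255832  1.22520405
 -1.5904866 ] 0.15637646186434315
tool shift cm [  4.08 -20.91  -0.19] turn deg [ 0.  -0.1 -0. ]
```

```bash
python3 -m handwheel '[{"tx":0.8,"ty":-4.1,"tz":0,"wx":0,"wy":0,"wz":0,"claw":0.15},{"tx":1.6,"ty":-8.2,"tz":0,"wx":0,"wy":0,"wz":0,"claw":0.15},{"tx":2.4,"ty":-12.2,"tz":0,"wx":0,"wy":0,"wz":0,"claw":0.15},{"tx":3.2,"ty":-16.3,"tz":0,"wx":0,"wy":0,"wz":0,"claw":0.15},{"tx":4.1,"ty":-20.9,"tz":0,"wx":0,"wy":0,"wz":0,"claw":0.15},{"tx":4.1,"ty":-20.9,"tz":0,"wx":0,"wy":0,"wz":0,"claw":0.15},{"tx":4.1,"ty":-20.9,"tz":0,"wx":0,"wy":0,"wz":0,"claw":0.15},{"tx":4.1,"ty":-20.9,"tz":0,"wx":0,"wy":0,"wz":0,"claw":0.15}]'; python3 - <<'E'
from h import *
st=sensors.observe();print(st["joints"],st["width"])
im,d=vision.get_image("wrist");cv2.imwrite("pics/w1.png",im)
K,k1,T=cam("wrist",st);P=cloud(K,k1,T,d);fitall(P,d)
xs=np.arange(.85,.38,-.001);ys=np.arange(.28,-.2,-.001)
X,Y=np.meshgrid(xs,ys,indexing="ij")
uv=proj(K,k1,T,np.stack([X,Y,0*X+.036],-1)).astype(np.float32).reshape(*X.shape,2)
cv2.imwrite("pics/w1o.png",cv2.remap(im,uv[...,0],uv[...,1],cv2.INTER_LINEAR))
E
```

```text
clock: 3.1
position: [0.4797, 0.0577, 0.3275]
ee_rot: [3.124, -0.328, -0.001]
force: [0.6, -0.3, 0.4]
width: 0.15
[ 0.17103285  0.17558595 -0.46787707  1.738174    0.08337193  1.24810446
 -2.09688454] 0.1503274217441963
drums [0.6169 0.0519] -10.5 carton [0.4911 0.0731] [0.0641 0.0845] rel mm/deg [-127.6   -2.1    0.2] 2915
```

View pics/w1.png

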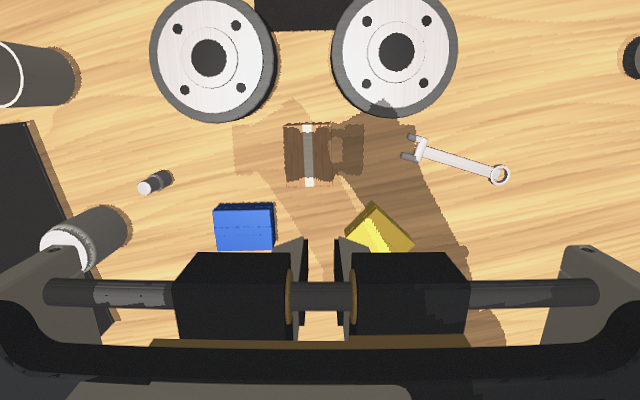

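View pics/w1o.png

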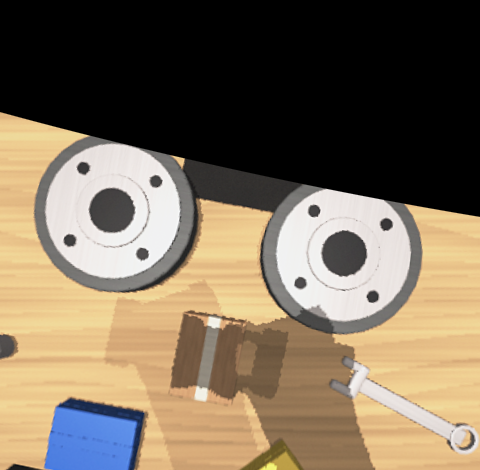

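The wrist view shows the carton at (308,155), already lined up with the gap. It's about 2 mm to the right of the midline and its angle is 0.2°. Blue (244,226) and yellow (380,235) are clear of the descent point. I'll descend behind its rear face with the jaws nearly shut.

```bash
python3 - <<'E'
from h import *
st=sensors.observe();totool(st,[.428,.084,.026],-10.6)
E
```

```text
tool shift cm [-5.61 -1.61 30.16] turn deg [ 0.   0.  -1.5]
```

```bash
python3 -m handwheel '[{"tx":-3.5,"ty":-1,"tz":0,"wx":0,"wy":0,"wz":-1.5,"claw":0.15},{"tx":-5.6,"ty":-1.6,"tz":3,"wx":0,"wy":0,"wz":-1.5,"claw":0.15},{"tx":-5.6,"ty":-1.6,"tz":7,"wx":0,"wy":0,"wz":-1.5,"claw":0.15},{"tx":-5.6,"ty":-1.6,"tz":11,"wx":0,"wy":0,"wz":-1.5,"claw":0.15},{"tx":-5.6,"ty":-1.6,"tz":15,"wx":0,"wy":0,"wz":-1.5,"claw":0.15},{"tx":-5.6,"ty":-1.6,"tz":19,"wx":0,"wy":0,"wz":-1.5,"claw":0.15},{"tx":-5.6,"ty":-1.6,"tz":22,"wx":0,"wy":0,"wz":-1.5,"claw":0.15},{"tx":-5.6,"ty":-1.6,"tz":22,"wx":0,"wy":0,"wz":-1.5,"claw":0.15},{"tx":-5.6,"ty":-1.6,"tz":22,"wx":0,"wy":0,"wz":-1.5,"claw":0.15}]'; python3 - <<'E'
from h import *
st=sensors.observe();totool(st,[.428,.084,.026],-10.6);print(st["joints"].round(2))
im,d=vision.get_image("wrist");cv2.imwrite("pics/w2.png",im)
K,k1,T=cam("wrist",st);P=cloud(K,k1,T,d);fitall(P,d)
E
```

```text
clock: 3.9
position: [0.4275, 0.0837, 0.1074]
ee_rot: [3.127, -0.29, -0.004]
force: [-0.8, 0.0, 1.3]
width: 0.151
tool shift cm [ 0.06 -0.06  8.14] turn deg [ 0.1  0.2 -0. ]
[ 0.06  0.36 -0.46  2.14  0.25  0.7  -2.32]
drums [0.602 0.046] -10.0 carton [0.4917 0.0725] [0.0646 0.0851] rel mm/deg [-113.2    7.    -0.5] 12799
```

View pics/w2.png

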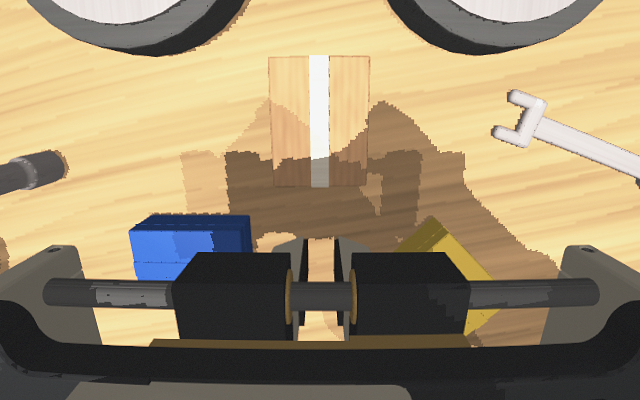

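```bash
python3 -m handwheel '[{"tx":0,"ty":0,"tz":3,"wx":0.1,"wy":0.2,"wz":0,"claw":0.15},{"tx":0,"ty":0,"tz":6,"wx":0.1,"wy":0.2,"wz":0,"claw":0.15},{"tx":0,"ty":0.05,"tz":8,"wx":0.1,"wy":0.2,"wz":0,"claw":0.15},{"tx":0,"ty":0.05,"tz":8,"wx":0.1,"wy":0.2,"wz":0,"claw":0.15},{"tx":0,"ty":0.05,"tz":8,"wx":0.1,"wy":0.2,"wz":0,"claw":0.15},{"tx":0.5,"ty":0.05,"tz":8,"wx":0.1,"wy":0.2,"wz":0,"claw":0.15}]'
python3 - <<'E'
from h import *
st=sensors.observe();totool(st,[.428,.084,.026],-10.6);print(st["joints"].round(2))
def rel(st):
    a=np.radians(-10.6);d=(st["position"]-[.6165,.0518,0])[:2]*1e3
    print("tcp rel",d@[np.cos(a),np.sin(a)],d@[-np.sin(a),np.cos(a)],"z",st["position"][2])
rel(st)
E
cat >> h.py <<'E'
def rel(st):
    a=np.radians(-10.6);d=(st["position"]-[.6165,.0518,0])[:2]*1e3
    print("tcp rel",d@[np.cos(a),np.sin(a)],d@[-np.sin(a),np.cos(a)],"z",st["position"][2])
E
```

```text
clock: 4.45
position: [0.4342, 0.084, 0.0298]
ee_rot: [-3.127, 0.288, -0.009]
force: [0.0, 0.1, 0.3]
width: 0.154
tool shift cm [-0.61  0.11  0.38] turn deg [-0.1 -0.3  0.1]
[-0.02  0.49 -0.38  2.2   0.37  0.5  -2.44]
tcp rel -185.12611602885966 -1.880732306134159 z 0.029803895852244973
```

```bash
python3 -m handwheel '[{"tx":0.4,"ty":0,"tz":0.5,"wx":-0.1,"wy":-0.3,"wz":0,"claw":0.15},{"tx":0.8,"ty":0,"tz":0.5,"wx":-0.1,"wy":-0.3,"wz":0,"claw":0.15},{"tx":1.4,"ty":-0.03,"tz":0.5,"wx":-0.1,"wy":-0.3,"wz":0,"claw":0.15},{"tx":2,"ty":-0.06,"tz":0.5,"wx":-0.1,"wy":-0.3,"wz":0,"claw":0.15},{"tx":2.6,"ty":-0.1,"tz":0.5,"wx":-0.1,"wy":-0.3,"wz":0,"claw":0.15},{"tx":3.2,"ty":-0.13,"tz":0.5,"wx":-0.1,"wy":-0.3,"wz":0,"claw":0.15},{"tx":3.8,"ty":-0.16,"tz":0.5,"wx":-0.1,"wy":-0.3,"wz":0,"claw":0.15},{"tx":4.4,"ty":-0.19,"tz":0.5,"wx":-0.1,"wy":-0.3,"wz":0,"claw":0.15},{"tx":5,"ty":-0.22,"tz":0.5,"wx":-0.1,"wy":-0.3,"wz":0,"claw":0.15},{"tx":5.5,"ty":-0.25,"tz":0.5,"wx":-0.1,"wy":-0.3,"wz":0,"claw":0.15},{"tx":5.8,"ty":-0.25,"tz":0.5,"wx":-0.1,"wy":-0.3,"wz":0,"claw":0.15},{"tx":5.8,"ty":-0.25,"tz":0.5,"wx":-0.1,"wy":-0.3,"wz":0,"claw":0.15}]'
python3 - <<'E'
from h import *
st=sensors.observe();rel(st);print(st["joints"].round(2))
im,d=vision.get_image("wrist");cv2.imwrite("pics/w3.png",im)
a=np.radians(-10.6);cc=np.array([.6165,.0518])-.075*np.array([np.cos(a),np.sin(a)])
for n in("scene","side"):
    im,d=vision.get_image(n);K,k1,T=cam(n);P=cloud(K,k1,T,d);fitall(P,d,cc)
    uv=proj(K,k1,T,[[.6,.05,.03]])[0].astype(int)
    s=im[max(0,uv[1]-80):uv[1]+80,uv[0]-100:uv[0]+100];cv2.imwrite(f"pics/{n}3.png",cv2.resize(s,None,fx=3,fy=3))
E
```

```text
clock: 5.45
position: [0.4919, 0.0755, 0.0229]
ee_rot: [-3.128, 0.289, 0.001]
force: [-0.5, -0.6, 0.4]
width: 0.146
tcp rel -126.85606395932426 0.3439320189169349 z 0.022920792670114477
[ 0.02  0.57 -0.38  2.07  0.37  0.57 -2.37]
drums [0.6173 0.0508] -10.51 carton [0.5335 0.0654] [0.0645 0.1086] rel mm/deg [-85.   -0.9   0.1] 575
drums [0.6184 0.0524] -9.15 carton [0.5344 0.0593] [0.0826 0.117 ] rel mm/deg [-84.1  -6.6  -1.5] 110
```

View pics/w3.png

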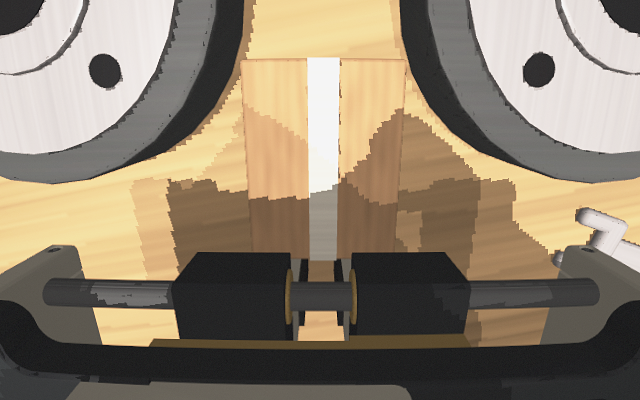

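View pics/scene3.png

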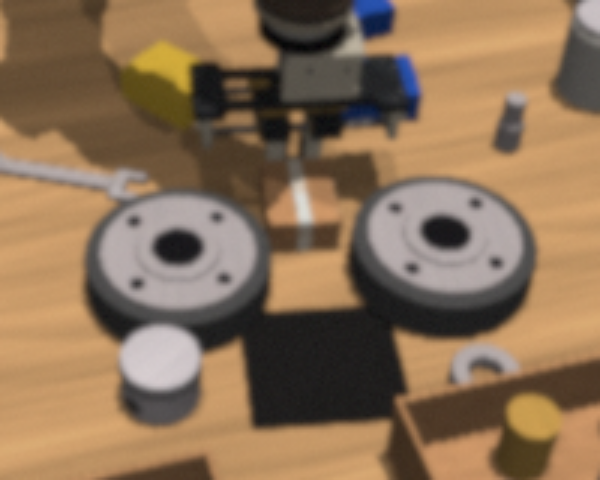

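The carton follows squarely at (323,150), between the drum edges at about 243 and 402. I'll measure the offset from this wrist view.

```bash
cat >> h.py <<'E'
def relwrist(st,d,c0):
    K,k1,T=cam("wrist",st);P=cloud(K,k1,T,d);ok=(d>.05)
    a=np.radians(-10.6);U=np.array([[np.cos(a),np.sin(a)],[-np.sin(a),np.cos(a)]])
    q=P[ok];xy=(q[:,:2]-[.6165,.0518])@U.T*1e3;z=q[:,2]*1e3
    m=(np.abs(z-42)<3)
    def f(p,yaw=None):
        pts=xy[m];e=np.array([-np.sin(p[2]),np.cos(p[2])])*115
        r=np.min([np.hypot(*(pts-(p[:2]+s*e)).T) for s in(1,-1)],0);r=r[r<88]
        return np.clip(r-79.8,0,6).sum()+np.clip(36-r,0,6).sum()-0.08*(r<79.8).sum()
    from scipy.optimize import minimize
    p=minimize(f,(0,0,0),method="Nelder-Mead",options=dict(initial_simplex=[(0,0,0),(4,0,0),(0,4,0),(0,0,.04)])).x
    dr=np.min([np.hypot(*(xy-(p[:2]+s*115*np.array([-np.sin(p[2]),np.cos(p[2])]))).T) for s in(1,-1)],0)
    k=(np.abs(z-36)<4)&(np.abs(xy[:,0]-c0)<60)&(np.abs(xy[:,1])<45)&(dr>81.5)
    c=cv2.minAreaRect(xy[k].astype(np.float32))
    print("drums corr mm",p[:2].round(1),np.degrees(p[2]).round(1),"carton",np.round(c[0],1),np.round(c[1],1),round(c[2],1),"frontx",np.percentile(xy[k][:,0],99.5))
    for x in np.arange(c0-40,c0+45,10):
        s=xy[k&(np.abs(xy[:,0]-x)<5)]
        if len(s)>20: print("x",x,"y",np.percentile(s[:,1],[.5,99.5]).round(1))
E
python3 - <<'E'
from h import *
st=sensors.observe();im,d=vision.get_image("wrist");relwrist(st,d,-75)
E
```

```text
drums corr mm [ 1.3 -0.1] 0.1 carton [-77.9  -0.7] [93.4 64.6] 0.2 frontx -31.82810812979567
x -115 y [-31.7  30.8]
x -105 y [-32.2  31. ]
x -95 y [-32.1  30.8]
x -85 y [-32.1  30.9]
x -75 y [-32.2  30.9]
x -65 y [-32.2  30.6]
x -55 y [-32.   30.7]
x -45 y [-32.   30.7]
x -35 y [-32.1  30.8]
```

Carton is 0.7 mm off midline and square. I'll push straight on.

```bash
python3 -m handwheel '[{"tx":0.5,"ty":-0.03,"tz":0,"wx":0,"wy":0,"wz":0,"claw":0.15},{"tx":1.2,"ty":-0.06,"tz":0,"wx":0,"wy":0,"wz":0,"claw":0.15},{"tx":1.9,"ty":-0.06,"tz":0,"wx":0,"wy":0,"wz":0,"claw":0.15},{"tx":2.6,"ty":-0.06,"tz":0,"wx":0,"wy":0,"wz":0,"claw":0.15},{"tx":3.3,"ty":-0.06,"tz":0,"wx":0,"wy":0,"wz":0,"claw":0.15},{"tx":4,"ty":-0.06,"tz":0,"wx":0,"wy":0,"wz":0,"claw":0.15},{"tx":4.7,"ty":-0.06,"tz":0,"wx":0,"wy":0,"wz":0,"claw":0.15},{"tx":5.4,"ty":-0.06,"tz":0,"wx":0,"wy":0,"wz":0,"claw":0.15},{"tx":6.1,"ty":-0.06,"tz":0,"wx":0,"wy":0,"wz":0,"claw":0.15},{"tx":6.7,"ty":-0.06,"tz":0,"wx":0,"wy":0,"wz":0,"claw":0.15},{"tx":7,"ty":-0.06,"tz":0,"wx":0,"wy":0,"wz":0,"claw":0.15},{"tx":7,"ty":-0.06,"tz":0,"wx":0,"wy":0,"wz":0,"claw":0.15}]'
python3 - <<'E'
from h import *
st=sensors.observe();rel(st);print(st["joints"].round(2))
im,d=vision.get_image("wrist");cv2.imwrite("pics/w4.png",im);relwrist(st,d,-5)
E
```

```text
clock: 6.65
position: [0.5609, 0.0632, 0.0228]
ee_rot: [-3.128, 0.289, 0.001]
force: [0.0, -1.1, 1.0]
width: 0.15
tcp rel -56.78763812412291 0.933819240665307 z 0.02281072565557568
[ 0.06  0.64 -0.38  1.9   0.36  0.67 -2.29]
drums corr mm [ 0.7 -0. ] 0.1 carton [-7.2 -0.2] [92.8 64.6] 0.1 frontx 38.58381342047407
x -45 y [-31.1  30.8]
x -35 y [-31.7  31.3]
x -25 y [-31.6  31.4]
x -15 y [-31.6  31.3]
x -5 y [-31.7  31.4]
x 5 y [-31.7  31.2]
x 15 y [-31.5  31.2]
x 25 y [-31.6  31.2]
x 35 y [-31.5  31.3]
```

View pics/w4.png

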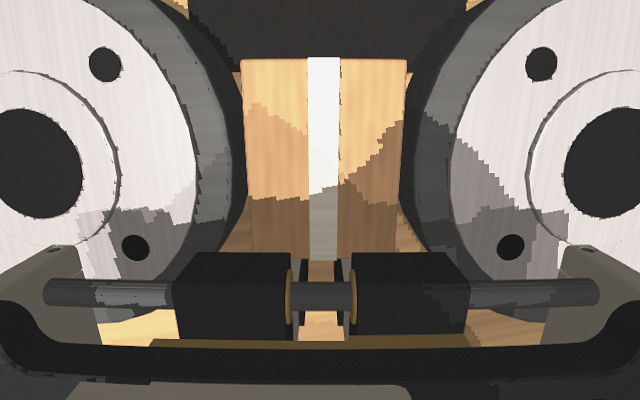

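Centred in the gap within 0.3 mm; the mat's near edge shows at row 57. I'll push another ~10 cm, slowing at the end.

```bash
python3 -m handwheel '[{"tx":0.6,"ty":0,"tz":0,"wx":0,"wy":0,"wz":0,"claw":0.15},{"tx":1.4,"ty":0,"tz":0,"wx":0,"wy":0,"wz":0,"claw":0.15},{"tx":2.2,"ty":0,"tz":0,"wx":0,"wy":0,"wz":0,"claw":0.15},{"tx":3,"ty":0,"tz":0,"wx":0,"wy":0,"wz":0,"claw":0.15},{"tx":3.8,"ty":0,"tz":0,"wx":0,"wy":0,"wz":0,"claw":0.15},{"tx":4.6,"ty":0,"tz":0,"wx":0,"wy":0,"wz":0,"claw":0.15},{"tx":5.4,"ty":0,"tz":0,"wx":0,"wy":0,"wz":0,"claw":0.15},{"tx":6.2,"ty":0,"tz":0,"wx":0,"wy":0,"wz":0,"claw":0.15},{"tx":6.9,"ty":0,"tz":0,"wx":0,"wy":0,"wz":0,"claw":0.15},{"tx":7.5,"ty":0,"tz":0,"wx":0,"wy":0,"wz":0,"claw":0.15},{"tx":8,"ty":0,"tz":0,"wx":0,"wy":0,"wz":0,"claw":0.15},{"tx":8.2,"ty":0,"tz":0,"wx":0,"wy":0,"wz":0,"claw":0.15}]'
python3 - <<'E'
from h import *
st=sensors.observe();rel(st);print(st["joints"].round(2))
im,d=vision.get_image("wrist");cv2.imwrite("pics/w5.png",im);relwrist(st,d,77)
E
```

```text
clock: 7.7
position: [0.6412, 0.0482, 0.0226]
ee_rot: [-3.128, 0.289, 0.002]
force: [-2.6, 0.5, 2.9]
width: 0.151
tcp rel 24.93311998098 1.0165557130318226 z 0.022608265047603306
[ 0.09  0.73 -0.38  1.7   0.35  0.78 -2.21]
drums corr mm [0.9 0.6] -0.2 carton [74.2 -0.2] [92.5 65. ] 0.4 frontx 119.96339080435607
x 37 y [-31.1  30.9]
x 47 y [-31.7  31.2]
x 57 y [-31.7  31.3]
x 67 y [-31.7  31.2]
x 77 y [-31.8  31.4]
x 87 y [-31.8  31.1]
x 97 y [-31.5  31.1]
x 107 y [-31.5  31.1]
x 117 y [-31.7  31.3]
```

View pics/w5.png

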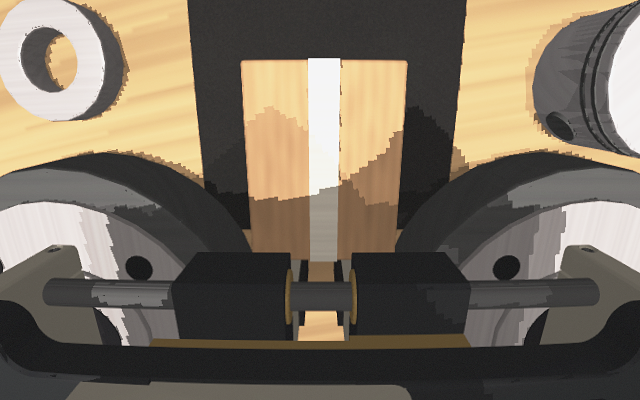

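```bash
python3 - <<'E'
from h import *
st=sensors.observe();K,k1,T=cam("wrist",st)
a=np.radians(-10.6);U=np.array([[np.cos(a),np.sin(a)],[-np.sin(a),np.cos(a)]])
im=cv2.imread("pics/w5.png");print(im[215:245,245].sum(1),im[215:245,402].sum(1))
for z,uvs in((0,[(246,230),(400,230),(189,20),(464,20),(320,0)]),(0.036,[(242,60),(406,60)])):
    p=onplane(K,k1,T,uvs,z);print(((p[:,:2]-[.6165,.0518])@U.T*1e3).round(1))
E
```

```text
[ 92  87  95  86  92  80  93  94  85  91  93  94  87  79 203 278 295 292
 307 286 260 204 180 145 127 130 119 130 130 127] [102 105 119 103  97  89  84  88  94  79  94  87  86  87 203 217 155 122
 121 115 128 132 128 129 130 134 129 132 133 136]
[[ 36.3  42.3]
 [ 36.3 -43.1]
 [142.3  62.9]
 [142.5 -66.6]
 [150.    1.2]]
[[119.8  30.5]
 [119.9 -31.2]]
```

```bash
python3 -m handwheel '[{"tx":0.4,"ty":0,"tz":0,"wx":0,"wy":0,"wz":0,"claw":0.15},{"tx":0.9,"ty":0,"tz":0,"wx":0,"wy":0,"wz":0,"claw":0.15},{"tx":1.3,"ty":0,"tz":0,"wx":0,"wy":0,"wz":0,"claw":0.15},{"tx":1.6,"ty":0,"tz":0,"wx":0,"wy":0,"wz":0,"claw":0.15},{"tx":1.8,"ty":0,"tz":0,"wx":0,"wy":0,"wz":0,"claw":0.15},{"tx":1.8,"ty":0,"tz":0,"wx":0,"wy":0,"wz":0,"claw":0.15},{"tx":1.2,"ty":0,"tz":0,"wx":0,"wy":0,"wz":0,"claw":0.15},{"tx":0.2,"ty":0,"tz":0,"wx":0,"wy":0,"wz":0,"claw":0.15},{"tx":-0.6,"ty":0,"tz":0,"wx":0,"wy":0,"wz":0,"claw":0.15},{"tx":-0.6,"ty":0,"tz":0,"wx":0,"wy":0,"wz":0,"claw":0.15}]'
python3 -m handwheel '[{"tx":0,"ty":0,"tz":-3,"wx":0,"wy":0,"wz":0,"claw":0.15},{"tx":0,"ty":0,"tz":-6,"wx":0,"wy":0,"wz":0,"claw":0.15},{"tx":0,"ty":0,"tz":-10,"wx":0,"wy":0,"wz":0,"claw":0.15},{"tx":0,"ty":0,"tz":-13,"wx":0,"wy":0,"wz":0,"claw":0.15},{"tx":-3,"ty":0,"tz":-16,"wx":0,"wy":0,"wz":0,"claw":0.15},{"tx":-6,"ty":0,"tz":-18,"wx":0,"wy":0,"wz":0,"claw":0.15},{"tx":-6,"ty":0,"tz":-18,"wx":0,"wy":0,"wz":0,"claw":0.15},{"tx":-6,"ty":0,"tz":-18,"wx":0,"wy":0,"wz":0,"claw":0.15}]'
python3 - <<'E'
from h import *
st=sensors.observe();rel(st)
im,d=vision.get_image("wrist");cv2.imwrite("pics/w6.png",im);relwrist(st,d,96)
im,d=vision.get_image("scene");cv2.imwrite("pics/s6.png",im)
E
```

```text
clock: 8.58
position: [0.6325, 0.0501, 0.0227]
ee_rot: [3.128, -0.286, -0.005]
force: [-1.1, -0.7, 0.1]
width: 0.148
clock: 9.25
position: [0.5756, 0.061, 0.2048]
ee_rot: [-3.128, 0.286, -0.003]
force: [-0.8, -0.2, -0.0]
width: 0.151
tcp rel -41.88031440392362 1.5006934717143547 z 0.20484433247635075
drums corr mm [0.1 0.2] -0.0 carton [88.9 -0.3] [70.9 64.4] 0.1 frontx 123.94334944014216
x 56 y [-31.5  31.8]
x 66 y [-32.2  31.6]
x 76 y [-32.   31.3]
x 86 y [-31.6  31.2]
x 96 y [-31.4  30.9]
x 106 y [-31.   31.3]
x 116 y [-31.8  31.5]
x 126 y [-31.4  31.4]
```

View pics/w6.png

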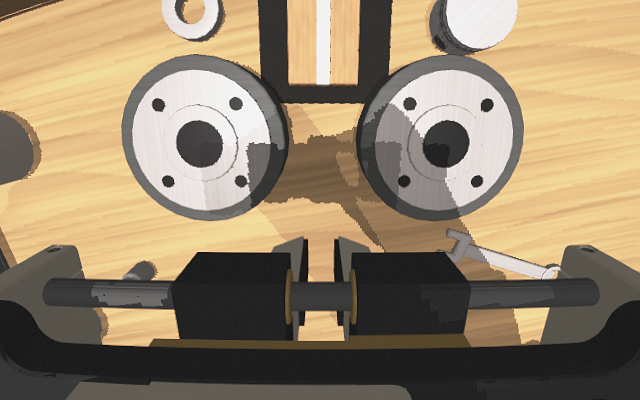

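View pics/s6.png

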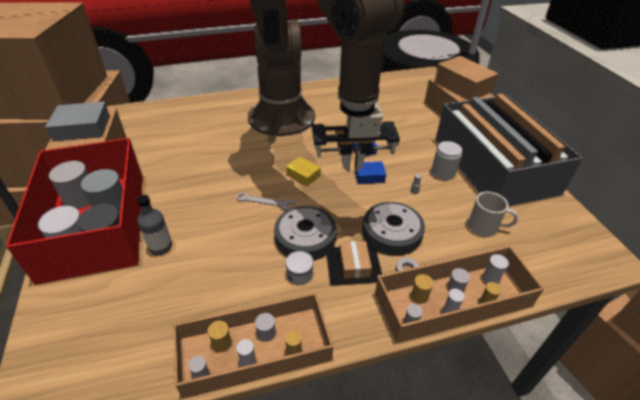

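The carton lies inside the mat with black visible on all sides (wrist 288–360, rows 0–85; scene 340–370, 240–278). The other stock hasn't moved.

```bash
python3 - <<'E'
from h import *
im,d=vision.get_image("scene");K,k1,T=cam("scene");P=cloud(K,k1,T,d)
a=np.radians(-10.6);U=np.array([[np.cos(a),np.sin(a)],[-np.sin(a),np.cos(a)]])
xy=(P[...,:2]-[.6165,.0518])@U.T*1e3
k=(d>0)&(np.abs(P[...,2]-.036)<.004)&(np.abs(xy[...,0]-96)<60)&(np.abs(xy[...,1])<50)
print(cv2.minAreaRect(xy[k].astype(np.float32)))
print(arm.sign_off())
E
```

```text
((88.50239562988281, 1.283782958984375), (101.76412200927734, 97.67640686035156), 0.4982607364654541)
the job is handed in; nothing more can be done
None
```

I pushed the carton through the gap and onto the mat with the nearly shut fingertips, sliding it the whole way. I then backed off, raised the arm and handed the job in at about 9.5 s of the 72 s allowed.

- **Passage through the gap:** midway through, the wrist camera showed the carton centred within about 0.3 mm and square to the gap. The wrist force readings after each move stayed below about 4 N.
- **Final position:** the carton lies flat on the mat, less than 1 mm off the gap's midline and square to it. It has about 17 mm of mat at the near end and about 18 mm at the far end. The far-end figure assumes the mat's listed 120 mm length, because the far end was out of the wrist camera's view. The scene picture shows black mat on all sides of the carton.
- **Other stock:** nothing else appears to have moved in the pictures, judged by eye.
- **Check that failed:** my last numerical check, on the scene camera's depth, gave a 102 × 98 mm outline. That is too big for the carton, probably because the window also took in drum edges and the piston. I relied on the wrist measurement and the pictures instead.

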